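Lock a tape roll onto its dispenser spindle with an open collar

TASK

Lock the tape roll on its dispenser with the open C-shaped collar: lower the collar gap-down over the thin neck of the spindle, then slide it along onto the thick part and against the roll's hub. Keep pushing until the roll is fully home against the disc at the back, and bed it there for about a second with a firm push of about 10 N; never put more than 16 N on the roll, and do not force the collar against the spindle. Leave the collar hanging upright on the spindle, snug against the hub, let go of it, and leave everything else on the bench where it is.

Things in the scene. Friction and masses are not known exactly. Their poses are not given: they have to be found in the camera images.
- stand: Grey tape dispenser, bolted down (place and yaw vary). Base plate 150 (its x) by 250 (its y) by 12 mm high; origin at the centre of its underside, z up. A level steel spindle runs along its y axis at x = 0, centre line 115 mm above the origin, held only by an upright plate at y = +102 to +116 mm, top 150 mm above the bench. The back disc (80 mm diameter, behind the roll) is clamped with its face anywhere from y = +80 to +96 mm: not measured.
- neck (a point): On the spindle's centre line, middle of the thin neck, at (0, -58, 115) mm in the dispenser's frame, same axes. Along the spindle in dispenser y: end knob, 28 mm diameter, -92 to -78 mm; neck, 10 mm diameter, -78 to -38 mm; cone widening to 16 mm, -38 to -30 mm; thick part, 16 mm diameter, from -30 mm on to the back disc.
- hub_face (a point): Centre of the flat end face of the roll's grey hub (28 mm diameter, sticking out 27 mm from the roll towards the neck); the collar pushes on it. Roll: 90 mm diameter, 48 mm wide. Axes as the dispenser's; home is towards +y. The roll slides on the spindle with about 3 N of friction and stays where left; it starts 3 to 23 mm out from home, home being a hard stop, only found by feel.
- collar_bore (a point): Open collar: an aluminium C, 24 mm long along its y (the bore), 36 mm across, black tab on top, loose, 60 to 108 g, standing on two legs on the bench. Point: bore centre, 26 mm above the feet; z up. Bore 20 mm diameter; the gap below, between the legs (8 mm thick), is 13 mm wide along x: it passes the 10 mm neck, not the 16 mm thick part. Both ends alike.
- collar_tab (a point): Grip point on the collar's black tab, 38 mm above the bore centre. The tab is 12 mm thick (x, pinch across this), 24 mm wide (y) and rises from 16 to 50 mm above the bore centre. Axes as the collar's.
- closed_collar: Bystander: a closed ring collar with a round black knob and a flat foot, 40 by 24 mm, 59 mm high; it and the open collar may have changed places. Origin under its centre.
- spare_tape: Bystander: loose tape roll lying flat, 90 mm diameter, 48 mm high. Origin under its centre.
- drawer_b: Bystander: brown wooden drawer, 80 by 110 by 50 mm. Origin under its centre.

How it is judged:
On the way, in this order (a step that is already met when the one before it is completed fails the run):
1. the collar is over the thin neck: the neck lies inside its bore (x of collar_bore in the frame of stand between -0.006 and 0.006 m and y of collar_bore in the frame of stand between -0.067 and -0.048 m and z of collar_bore in the frame of stand between 0.107 and 0.121 m), for 0.05 s.
2. the collar, on the thick part of the spindle, presses the roll home with at least 6 N for 0.4 s (contact force between collar and roll above 6 N and value of joint roll below 0.002 m and x of collar_bore in the frame of stand between -0.005 and 0.005 m and z of collar_bore in the frame of stand between 0.11 and 0.12 m), for 0.4 s.
At the end, for the whole second after the job is handed in: The roll is within 2 mm of fully home; the collar hangs at rest on the thick part of the spindle, upright within 20 degrees, its bore around the spindle, its end within 4 mm of the hub's face; it has been let go (value of joint roll below 0.002 m and x of collar_bore in the frame of stand between -0.004 and 0.004 m and y of collar_bore in the frame of hub_face between -0.016 and -0.01 m and z of collar_bore in the frame of stand between 0.11 and 0.118 m and angle between collar_bore's own z axis and vertical below 0.35 rad and linear speed of collar below 0.02 m/s); the robot touches nothing.
It fails at once if more than 16 N between the collar and the roll (contact force between collar and roll above 16 N).
It fails at once if the collar is forced against the dispenser with more than 40 N (contact force between collar and stand above 40 N).
It fails at once if the robot itself pushes the roll with more than 16 N or the dispenser with more than 40 N (contact force between any of the arm, the fingers and roll above 16 N or contact force between any of the arm, the fingers and stand above 40 N).
It fails at once if a bystander is moved by more than 20 mm (distance of any of closed_collar, spare_tape, drawer_a, drawer_b, bottle, screwdriver, small_carton from where it was at the start of the episode above 0.02 m).
It also fails if it takes over 50 s, if anything falls off the work surface, if the arm or the gripper's body presses on something with over 40 N, if the wrist force passes 120 N, or if a joint passes its speed limit or range.

ROBOT

A 6-joint arm with a two-finger parallel gripper is mounted at the origin on the work surface. World frame = base frame: x ahead of the robot, y to its left, z up, the work surface at z = 0. Lengths are in m, angles in rad, forces in N, time in s.
With the tool pointing down it reaches from about 0.275 to 0.825 m from the base axis. Payload 4.9 kg.
Tool frame: the origin (TCP) lies midway between the tips of the shut fingers; the grasp point (between the pads) lies 19 mm behind it (bot.grip_depth is the distance from the TCP to the grasp point, in m); z points along the fingers, y is the line along which they close (so a half turn about z gives the same grasp; the last joint's range is limited). The gripper opens to 85 mm and grips with 20 to 120 N. Pads are 22 mm wide; open, the fingers measure 114 mm over their backs; the gripper's body (76 mm by 85 mm) begins 54 mm behind the grasp point. The pads swing forward as they close: fully open they stand 13 mm farther back than shut.
Start: joints at [1.089, 0.326, -0.193, 1.052, 0, 1.437], TCP at [0.187, 0.517, 0.231] pointing down, gripper open.
Joint ranges: [-2.65, 2.65], [-0.97, 1.79], [-1.3, 1.35], [-1.93, 2.1], [-1.47, 1.37], [-3.14, 3.14]. Speed limits (rad/s): [2.57, 2.57, 3.14, 3.14, 3.14, 3.14].

INTERFACE

Orientations are given as a unit quaternion [w, x, y, z].
In Python, from cell import bot gives the robot as it stands. Calls block until the motion is done:
- bot.move_pose(position, orientation): joint-space move of the TCP to a pose.
- bot.move_linear(position, speed=0.15, rotation=None, until_force=None): straight line of the TCP; rotation=None keeps the orientation; speed is the mean speed in m/s. With until_force (N) it stops when the force on the tool has changed by that much, and returns True; else False.
- bot.goto_joints(angles): joint-space move.
- bot.set_gripper(opening, grasp_force=None): opening from 0.0 (shut) to 1.0 (fully open); grasp_force is the grip in N (None keeps the last); returns when the fingers have stopped.
- bot.wait(seconds).
- bot.solve_ik(position, orientation): joint angles nearest the present ones, or None.
- bot.camera(name): name is "scene" or "top"; returns the picture (384x512x3 uint8, red, green, blue); there is no depth.
- bot.calibration(name): a dict with "mtx" (3x3 intrinsics, pixels), "extrinsics" (4x4, takes a point from world to camera coordinates). Camera axes: x right, y down, z forward; pixel columns grow to the right and rows downward; lengths in m; the calibration is good to about 2 mm. A picture is of the moment at which its call begins. calibration takes no time and is no camera call.
A pose or a line that the arm cannot do raises bot.PlanningError and nothing moves.
- bot.close_job(): hands the job in; it is judged then, once.
Trained networks look in the newest picture that a camera, given by its name, has taken for a name from the list of things; names that differ only in an ending like _2 or _b are one class to them, and where a whole thing is asked for, a point or a joint stands for the part that bears it (a point fixed in the world has none). Each returns a list of dicts, best first, with "confidence" (0 to 1); they miss things now and then, are a little off and sometimes report something else, mostly with a low value. They report only what shows in the picture. A call takes as long as a camera call.
- bot.search_frame(camera, thing): "bbox" ([left, top, width, height] in pixels, round what is visible of it).
Readings, each from a call of its own:
- bot.read_clock(): time.
- bot.read_joint_positions(): joint angles.
- bot.read_joint_vel(): joint speeds.
- bot.read_joint_efforts(): joint torques, N m.
- bot.read_position(): TCP position.
- bot.read_tool_rot(): TCP orientation.
- bot.read_ft_force(): force on the tool from outside, world axes, zero at the start.
- bot.read_moment(): the same for the moment, N m.
- bot.read_gripper_width(): opening from 0.0 (shut) to 1.0 (fully open).
- bot.read_finger_force(): force on a finger pad.
Only numpy, scipy, OpenCV 4.12 (cv2) and the standard library are available. Lean on these libraries where they do the work, as an engineer would, in place of code of your own. Each camera call takes 0.05 s, during which the arm holds its last target. There are 200 camera calls.

## Working session

There is one attempt and no reset: what is moved stays moved. The work goes in short steps, each a Python script; the robot and the scene stay as the last script left them, time stands still between calls to the robot, and variables do not carry over. Pictures are saved under pics/ and viewed, at most 10 in all, crops included, and the job is handed in when it is done.

```bash
mkdir -p pics; ls
python3 - <<'E'
from cell import bot
import cv2, numpy as np
for n in ("scene","top"):
    im=bot.camera(n); cv2.imwrite(f"pics/{n}0.png",cv2.resize(im[:,:,::-1],None,fx=1.5,fy=1.5))
    c=bot.calibration(n); print(n,c["mtx"].round(1).tolist(),np.round(c["extrinsics"],4).tolist())
    for t in ("stand","collar_bore","collar_tab","closed_collar","spare_tape","hub_face","neck","drawer_b"):
        print(t,[(np.round(d["bbox"],1).tolist(),round(d["confidence"],2)) for d in bot.search_frame(n,t)][:3])
print(bot.read_clock(),bot.read_tool_rot())
E
```

```text
pics
scene [[498.6, 0.0, 256.4], [0.0, 498.6, 186.0], [0.0, 0.0, 1.0]] [[-0.184, 0.9827, 0.0217, 0.1116], [0.621, 0.1333, -0.7724, -0.2521], [-0.7619, -0.1286, -0.6348, 1.8922], [0.0, 0.0, 0.0, 1.0]]
stand [([232.4, 170.9, 92.0, 67.8], 0.69)]
collar_bore [([175.4, 156.3, 14.0, 26.5], 0.76)]
collar_tab [([174.9, 158.4, 11.2, 25.8], 0.61), ([233.0, 170.5, 90.0, 68.9], 0.53)]
closed_collar [([151.6, 198.7, 14.9, 20.5], 0.57)]
spare_tape [([105.6, 173.8, 29.9, 29.7], 0.59)]
hub_face [([283.4, 170.1, 27.1, 37.3], 0.93), ([150.3, 202.8, 14.8, 14.0], 0.15)]
neck [([232.6, 167.3, 93.8, 72.5], 0.86)]
drawer_b [([373.9, 193.4, 45.8, 35.3], 0.63)]
top [[491.5, 0.0, 260.5], [0.0, 491.5, 188.7], [0.0, 0.0, 1.0]] [[-0.0137, -0.9998, 0.0136, -0.018], [-0.9887, 0.0115, -0.1494, 0.5181], [0.1492, -0.0155, -0.9887, 1.3626], [0.0, 0.0, 0.0, 1.0]]
stand [([187.7, 144.1, 97.4, 75.7], 0.63)]
collar_bore [([344.4, 212.2, 9.7, 13.0], 0.56)]
collar_tab [([182.3, 141.7, 96.8, 76.4], 0.6)]
closed_collar [([346.6, 154.7, 12.1, 14.0], 0.42)]
spare_tape [([386.6, 161.4, 34.6, 35.8], 0.75)]
hub_face [([200.3, 163.0, 32.3, 34.8], 0.85)]
neck [([185.2, 142.2, 98.0, 77.5], 0.66)]
drawer_b [([91.6, 189.7, 43.5, 33.7], 0.73)]
0.9 [2.98879214e-05 1.73033834e-01 9.84915880e-01 3.81190929e-05]
```

View pics/scene0.png

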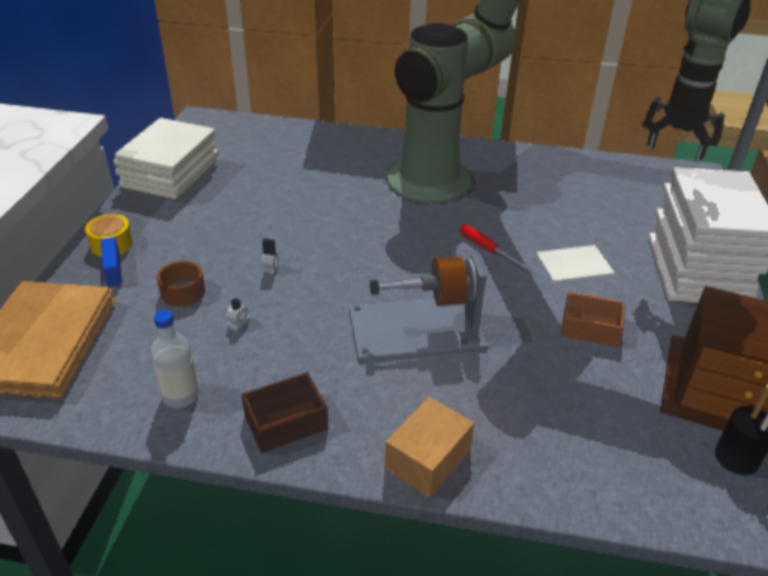

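View pics/top0.png

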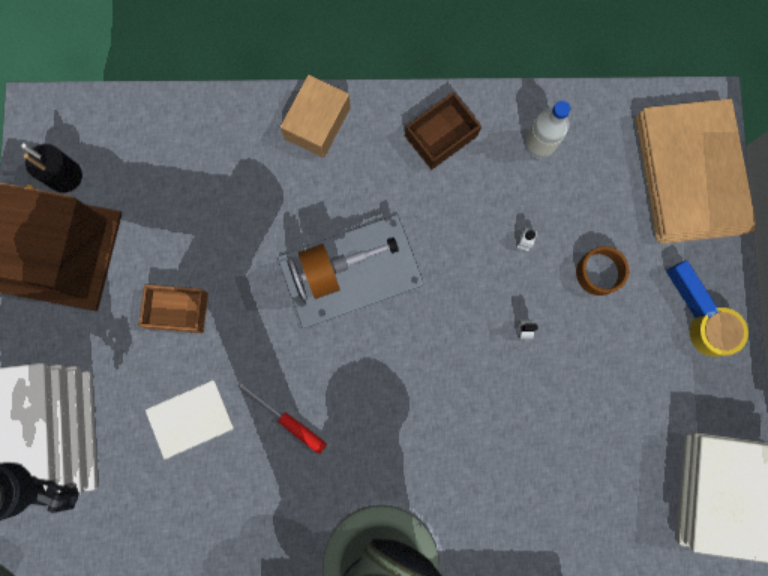

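Run:
```python
import cv2
a=cv2.imread("pics/top0.png")
c=a[195:345,260:560]
cv2.imwrite("pics/topc.png",cv2.resize(c,(800,400),interpolation=cv2.INTER_CUBIC))
b=cv2.imread("pics/scene0.png")
c=b[220:370,210:510]
cv2.imwrite("pics/scenec.png",cv2.resize(c,(800,400),interpolation=cv2.INTER_CUBIC))
```

```text
(no output)
```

View pics/topc.png

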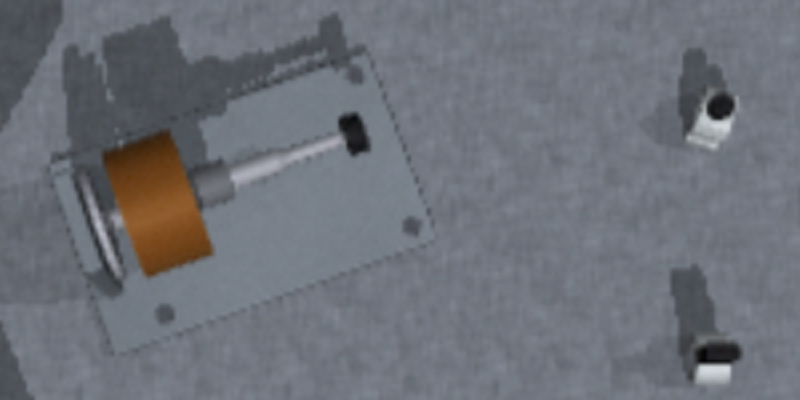

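View pics/scenec.png

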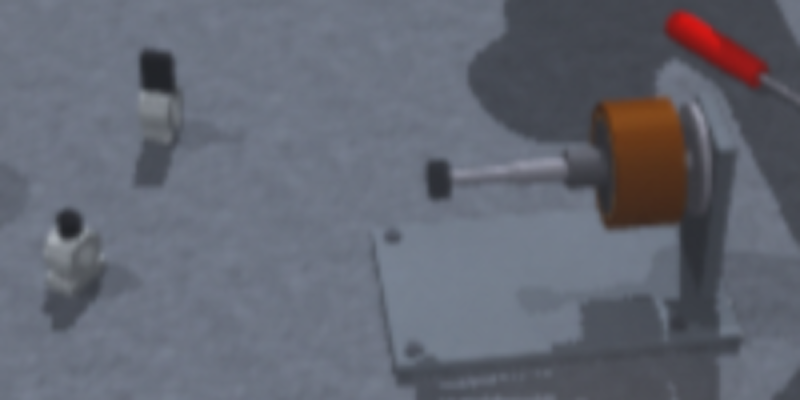

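The open collar is the one with the flat black tab, at top-crop (717,355) and scene-crop (157,70). The closed one has the round knob. The dispenser's knob is at top-crop (353,133) and scene-crop (438,179), with the roll to its left in the top view. Next I fit models of both to the two images.

```bash
cat > fit.py <<'E'
import numpy as np, cv2
from scipy.optimize import least_squares
from cell import bot
C={n:bot.calibration(n) for n in ("top","scene")}
def proj(n,P):
    E=C[n]["extrinsics"]; q=(np.asarray(P)@E[:3,:3].T+E[:3,3])@C[n]["mtx"].T
    return q[:,:2]/q[:,2:]
def hullc(n,P):
    h=cv2.convexHull(proj(n,P).astype(np.float32)); m=cv2.moments(h)
    return np.array([m["m10"],m["m01"]])/m["m00"]
def frame(x,y,a,P):
    c,s=np.cos(a),np.sin(a); return np.asarray(P)@np.array([[c,-s,0],[s,c,0],[0,0,1]]).T+[x,y,0]
t=np.linspace(0,2*np.pi,40)
def cyl(r,y0,y1,z=.115): return np.vstack([np.c_[r*np.cos(t),0*t+y,z+r*np.sin(t)] for y in (y0,y1)])
def box(hx,hy,z0,z1): return np.array([[a*hx,b*hy,z] for a in(-1,1) for b in(-1,1) for z in(z0,z1)])
def blob(im,seed,rad,f):
    """sub-pixel moments of the hull-filled mask nearest the seed (image upsampled 4x)"""
    u,v=int(seed[0])-rad,int(seed[1])-rad; k=6
    c=cv2.resize(im[v:v+2*rad,u:u+2*rad],None,fx=k,fy=k,interpolation=cv2.INTER_LINEAR).astype(int)
    m=f(c).astype(np.uint8); cs,_=cv2.findContours(m,cv2.RETR_EXTERNAL,cv2.CHAIN_APPROX_NONE)
    h=cv2.convexHull(max(cs,key=cv2.contourArea)); M=cv2.moments(h)
    cov=np.array([[M["mu20"],M["mu11"]],[M["mu11"],M["mu02"]]])/M["m00"]/k**2
    return (np.array([M["m10"],M["m01"]])/M["m00"]+.5)/k-.5+[u,v], M["m00"]/k**2, cov
black=lambda c:c.max(2)<60
orange=lambda c:(c[...,0]-c[...,2]>50)
E
cat > m1.py <<'E'
from fit import *
im={n:bot.camera(n) for n in C}
S=lambda n,x,y:((260+x*.375)/1.5,(195+y*.375)/1.5) if n=="top" else ((210+x*.375)/1.5,(220+y*.375)/1.5)
K={n:blob(im[n],S(n,*p),11,black) for n,p in dict(top=(353,133),scene=(438,179)).items()}
R={n:blob(im[n],S(n,*p),26,orange) for n,p in dict(top=(158,203),scene=(643,163)).items()}
T={n:blob(im[n],S(n,*p),11,black) for n,p in dict(top=(717,352),scene=(157,70)).items()}
cor=np.array([S("top",*p) for p in ((50,160),(365,52),(435,238),(112,355))])
cb=np.array([[.075,.125,.012],[.075,-.125,.012],[-.075,-.125,.012],[-.075,.125,.012]])
def res(p):
    x,y,a,c=p; r=[]
    for n in C:
        r+=[hullc(n,frame(x,y,a,cyl(.014,-.092,-.078)))-K[n][0], hullc(n,frame(x,y,a,cyl(.045,c-.024,c+.024)))-R[n][0]]
    r.append(.3*(proj("top",frame(x,y,a,cb))-cor).ravel()); return np.concatenate(r)
best=least_squares(res,[.55,.1,.3,.05])
print("stand",best.x.round(4),"res",best.fun.round(2))
print("areas",{n:(round(K[n][1]),round(R[n][1]),round(T[n][1])) for n in C})
def rt(p):
    r=[]
    for n in C:
        P=frame(p[0],p[1],p[2],box(.006,.012,.042,.076)); h=cv2.convexHull(proj(n,P).astype(np.float32));M=cv2.moments(h)
        r+=[M["m10"]/M["m00"]-T[n][0][0],M["m01"]/M["m00"]-T[n][0][1]]
        r+=list(.5*np.array([M["mu20"]/M["m00"]-T[n][2][0,0],M["mu11"]/M["m00"]-T[n][2][0,1],M["mu02"]/M["m00"]-T[n][2][1,1]]))
    return np.array(r)
for a in (-.6,0,.6):
    b=least_squares(rt,[.45,-.2,a]); print("tab",b.x.round(4),round(b.cost,2),b.fun.round(2))
# free triangulation of tab as a check on height
tri=cv2.triangulatePoints(*[C[n]["mtx"]@C[n]["extrinsics"][:3] for n in C],*[T[n][0].reshape(2,1) for n in C]); print("tab tri",(tri[:3]/tri[3]).ravel().round(4))
E
python3 m1.py
```

```text
stand [0.5454 0.0518 0.3775 0.0602] res [ 0.29  0.04 -0.84  1.82  0.55 -0.6  -0.5   4.23 -0.36  1.08 -0.21 -0.31
  0.45 -0.3   0.64  0.71]
areas {'top': (47, 555, 44), 'scene': (24, 343, 61)}
tab [ 0.433  -0.2781 -0.6   ] 6.48 [-0.31 -1.33 -0.84  1.15  1.35  0.79  0.64  0.23  0.64  2.4 ]
tab [ 0.4304 -0.2817 -0.0013] 2.86 [ 1.01 -0.44  0.44 -0.03  0.39 -0.08 -0.    0.89  0.03  1.84]
tab [ 0.4302 -0.2808  0.6   ] 5.04 [ 0.7  -0.34 -0.61 -1.62  1.42  0.23 -0.01  0.71 -0.48  1.92]
tab tri [ 0.4297 -0.2804  0.0585]
```

```bash
sed -i 's/c\[...,2\]>50)/c[...,2]>22)/; s/max(2)<60/max(2)<68/' fit.py
cat >> m1.py <<'E'
tiles=[]
for n in C:
    x,y,a,c=best.x; k=7
    u,v,w=(186,140,100) if n=="top" else (228,158,100)
    h=72
    o=cv2.resize(im[n][v:v+h,u:u+w,::-1],None,fx=k,fy=k,interpolation=cv2.INTER_CUBIC)
    tp=lambda q:np.round(((q-[u,v])+.5)*k-.5).astype(np.int32)
    for P in (cyl(.014,-.092,-.078),cyl(.045,c-.024,c+.024),cyl(.014,c-.051,c-.024),cyl(.005,-.078,-.038),box(.075,.125,.0,.012)):
        cv2.polylines(o,[cv2.convexHull(tp(proj(n,frame(x,y,a,P))))],True,(0,255,0),1)
    print(n,"exp knob,roll area",[round(cv2.contourArea(cv2.convexHull(proj(n,frame(x,y,a,P)).astype(np.float32)))) for P in (cyl(.014,-.092,-.078),cyl(.045,c-.024,c+.024))])
    cv2.imwrite(f"pics/ov_{n}.png",o)
E
python3 m1.py
```

```text
stand [0.5489 0.0525 0.3332 0.0574] res [ 0.52  0.07 -0.21 -0.07  0.26 -0.37 -0.08  0.69 -0.3   0.08  0.23 -0.26
  0.26 -0.01  0.04 -0.07]
areas {'top': (50, 622, 48), 'scene': (35, 644, 68)}
tab [ 0.431  -0.2778 -0.5992] 5.15 [-0.39 -0.6  -1.06  1.19  1.25  1.03  0.27 -0.03  0.56  2.06]
tab [ 0.4298 -0.2794  0.    ] 1.63 [ 0.21 -0.2   0.2  -0.    0.29  0.63 -0.03  0.62 -0.05  1.51]
tab [ 0.4287 -0.2781  0.6   ] 4.72 [-0.23  0.23 -0.85 -1.58  1.32  1.14 -0.19  0.45 -0.55  1.58]
tab tri [ 0.4297 -0.2803  0.0585]
top exp knob,roll area [60, 616]
scene exp knob,roll area [60, 708]
```

View pics/ov_top.png

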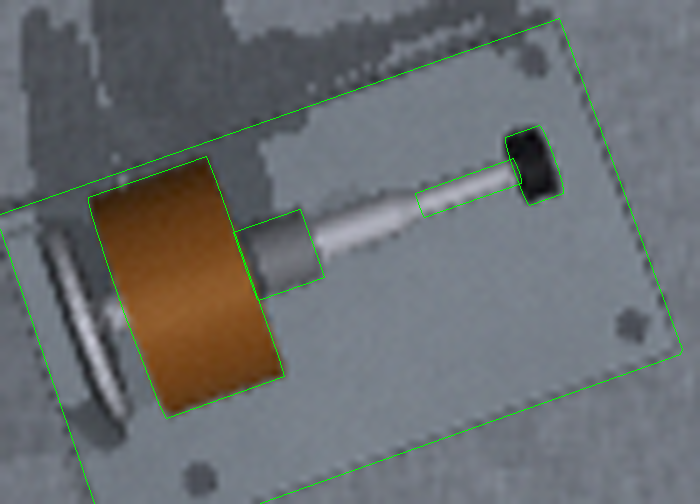

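View pics/ov_scene.png

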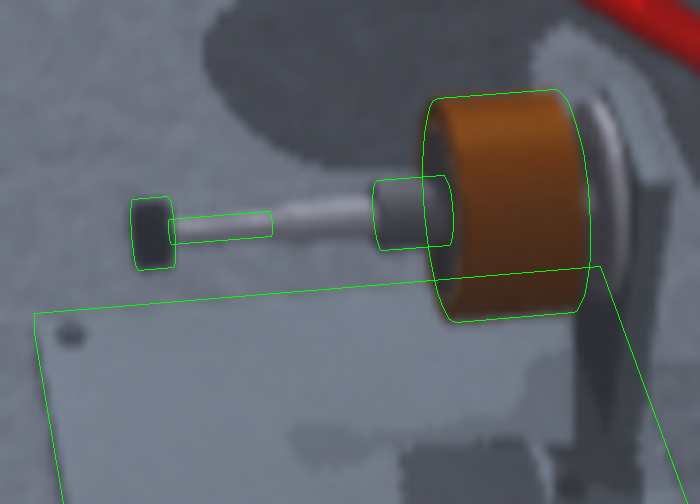

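The overlay fits well, with the knob, neck, hub, roll and base edges all coinciding in both views. Now I pick up the collar.

```bash
cat > h.py <<'E'
import numpy as np
from cell import bot
from scipy.spatial.transform import Rotation as R
SX,SY,A=.5489,.0525,.3332
def down(a,s=1):   # tool z down, tool y along +-(frame x) at yaw a
    y=s*np.array([np.cos(a),np.sin(a),0]); z=np.array([0,0,-1.]); x=np.cross(y,z)
    q=R.from_matrix(np.c_[x,y,z]).as_quat(); return q[[3,0,1,2]]
def st(x,y,z):     # stand-frame bore position -> TCP world
    c,s=np.cos(A),np.sin(A); return np.array([SX+c*x-s*y,SY+s*x+c*y,z+.019])
def inst(p):       # TCP world -> bore in stand frame
    c,s=np.cos(A),np.sin(A); d=np.asarray(p)-[SX,SY,.019]; return np.array([c*d[0]+s*d[1],-s*d[0]+c*d[1],d[2]])
def fst():
    f=np.array(bot.read_ft_force()); c,s=np.cos(A),np.sin(A); return np.array([c*f[0]+s*f[1],-s*f[0]+c*f[1],f[2]])
E
python3 - <<'E'
from h import *
for s in (1,-1):
    for p,a in (([.4298,-.2797,.045],0),(st(0,-.058,.18),A),(st(0,0,.115),A)):
        q=bot.solve_ik(p,down(a,s)); print(s,None if q is None else np.round(q,2))
s=min((1,-1),key=lambda s:abs(bot.solve_ik([.4298,-.2797,.045],down(0,s))[5])); print("s",s)
bot.move_pose([.4298,-.2797,.15],down(0,s))
bot.move_linear([.4298,-.2797,.045],speed=.12)
bot.set_gripper(0,120)
print("w",bot.read_gripper_width(),bot.read_finger_force(),bot.read_position())
f0=np.array(bot.read_ft_force())
bot.move_linear([.4298,-.2797,.2],speed=.15)
print("w",bot.read_gripper_width(),f0.round(2),np.round(bot.read_ft_force(),2),bot.read_clock())
E
```

```text
1 [-0.72  0.47 -0.53  0.58  0.    0.85]
1 [-0.13  0.38 -0.2   0.99  0.    1.1 ]
1 [-0.04  0.41 -0.33  0.83  0.    1.2 ]
-1 [-0.72  0.47 -0.53  0.58  0.   -2.29]
-1 [-0.13  0.38 -0.2   0.99  0.   -2.04]
-1 [-0.04  0.41 -0.33  0.83  0.   -1.94]
s 1
w 0.12011584294620198 117.32134580612183 [ 0.42999934 -0.27981133  0.04527775]
w 0.11836495778973773 [-0.56  0.12  3.08] [ 0.04  0.72 -0.75] 6.925
```

Run:
```python
from h import *
bot.move_pose(st(0,-.058,.20),down(A))
bot.move_linear(st(0,-.058,.155),speed=.08)
bot.wait(.3)
print(inst(bot.read_position()).round(4),fst().round(2),bot.read_clock())
from fit import *
T=[]
for n,(u,v) in dict(scene=(215,135)).items():
    o=bot.camera(n)[v:v+85,u:u+110,::-1]; k=7
    o=cv2.resize(o,None,fx=k,fy=k,interpolation=cv2.INTER_CUBIC)
    for P in (cyl(.014,-.092,-.078),cyl(.005,-.078,-.038),cyl(.018,-.07,-.046,.155),box(.006,.012,.171,.205)+[0,-.058,0]):
        q=np.round((proj(n,frame(SX,SY,A,P))-[u,v]+.5)*k).astype(np.int32)
        cv2.polylines(o,[cv2.convexHull(q)],True,(0,255,0),1)
    cv2.imwrite("pics/hov.png",o)
```

```text
[ 0.0003 -0.0581  0.1555] [ 0.13 -0.9  -1.8 ] 9.1167
```

View pics/hov.png

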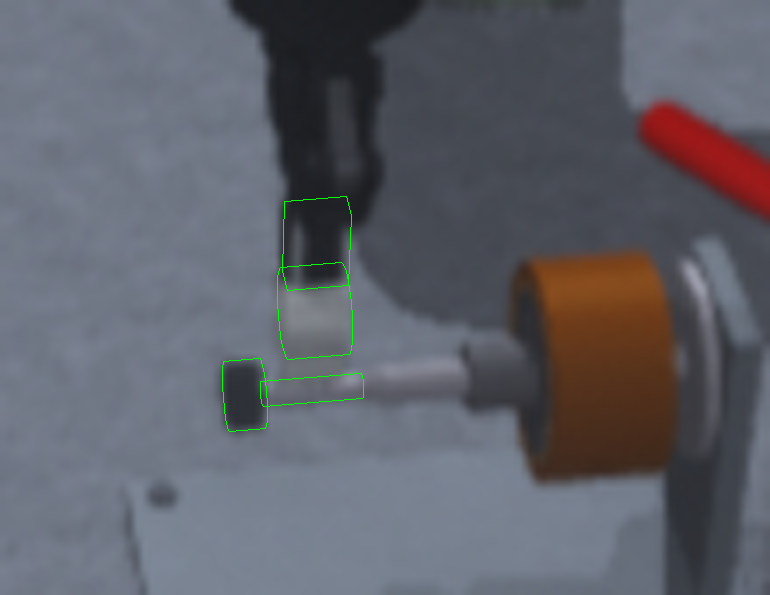

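The held collar is upright and matches the model outline, just above the neck. Next I lower it with a contact-guarded search sideways.

Run:
```python
from h import *
for dx in (0,.0015,-.0015,.003,-.003):
    bot.move_linear(st(dx,-.058,.152),speed=.05)
    hit=bot.move_linear(st(dx,-.058,.115),speed=.03,until_force=5)
    p=inst(bot.read_position()); print(dx,hit,p.round(4),fst().round(2),bot.read_clock())
    if not hit or p[2]<.125: break
    bot.move_linear(st(dx,-.058,.152),speed=.08)
bot.wait(.1)
print("done",inst(bot.read_position()).round(4),fst().round(2),bot.read_gripper_width(),bot.read_clock())
```

```text
0 False [ 1.000e-04 -5.810e-02  1.152e-01] [-0.16 -0.32 -1.82] 10.8
done [ 1.000e-04 -5.810e-02  1.152e-01] [-0.15  0.17 -0.4 ] 0.11979327499779789 10.9
```

The collar went over the neck on the first try. I now touch both sides and the top to find the true centre.

Run:
```python
from h import *
r={}
for k,t in dict(xp=(.008,-.058,.115),xm=(-.008,-.058,.115),zm=(0,-.058,.107)).items():
    h=bot.move_linear(st(*t),speed=.012,until_force=3); p=inst(bot.read_position()); r[k]=p
    print(k,h,p.round(4),fst().round(2)); bot.move_linear(st(0,-.058,.115),speed=.03)
print("xc",(r["xp"][0]+r["xm"][0])/2,"zc",r["zm"][2]+.005,bot.read_clock(),fst().round(2))
```

```text
xp True [ 0.0062 -0.0577  0.1143] [-0.14  0.52 -1.14]
xm True [-0.0035 -0.0579  0.1147] [3.21 0.28 0.89]
zm True [ 0.0002 -0.058   0.1103] [ 1.33 -0.48  3.27]
xc 0.001372470669855943 zc 0.11527389619911176 13.3583 [ 0.27  0.24 -0.94]
```

Run:
```python
from h import *
X=.0013
bot.move_linear(st(X,-.058,.1152),speed=.03)
h=bot.move_linear(st(X,-.016,.1152),speed=.025,until_force=4)
print(h,inst(bot.read_position()).round(4),fst().round(2))
if not h:
    r=[]
    for d in (.005,-.005):
        k=bot.move_linear(st(X+d,-.016,.1152),speed=.008,until_force=3); p=inst(bot.read_position()); r.append(p[0])
        print(k,p.round(4),fst().round(2)); bot.move_linear(st(X,-.016,.1152),speed=.02)
    print("xc",np.mean(r))
bot.wait(.2); print(fst().round(2),bot.read_clock())
```

```text
False [ 0.0013 -0.0161  0.1152] [ 0.15  0.68 -0.82]
True [ 0.0032 -0.0158  0.1144] [-1.21  0.03 -1.14]
True [-0.0004 -0.0159  0.1149] [ 1.85  0.18 -0.27]
xc 0.0013540433205198946
[-0.21  0.31 -1.37] 17.025
```

Run:
```python
from h import *
X=.00135
f0=np.mean([fst() for _ in range(10)],0); print("f0",f0.round(2))
h=bot.move_linear(st(X,.03,.1152),speed=.008,until_force=7)
for _ in range(5): print(h,inst(bot.read_position()).round(4),(fst()-f0).round(2),bot.read_clock())
```

```text
f0 [-0.21  0.31 -1.37]
True [0.001  0.0062 0.1149] [ 0.43 -0.19  0.59] 20.025
True [0.001  0.0062 0.1149] [ 0.43 -0.19  0.59] 20.025
True [0.001  0.0062 0.1149] [ 0.43 -0.19  0.59] 20.025
True [0.001  0.0062 0.1149] [ 0.43 -0.19  0.59] 20.025
True [0.001  0.0062 0.1149] [ 0.43 -0.19  0.59] 20.025
```

```bash
cat > push.py <<'E'
from h import *
X=.00135; f0=np.array([-.21,.31,-1.37])
def F(n=6):
    v=[]
    for _ in range(n): bot.wait(.02); v.append((fst()-f0))
    return np.mean(v,0)
E
python3 - <<'E'
from push import *
y=inst(bot.read_position())[1]; 
for i in range(14):
    y+=.0004; bot.move_linear(st(X,y,.1152),speed=.01); f=F()
    print(round(y,4),inst(bot.read_position()).round(4),f.round(2),round(bot.read_clock(),2))
    if -f[1]>6: break
E
```

```text
0.0066 [0.001  0.0064 0.115 ] [-1.16 -4.39 -0.26] 20.44
0.007 [0.001  0.0065 0.115 ] [-1.29 -5.39 -1.24] 20.79
0.0074 [0.001  0.0065 0.115 ] [-1.12 -6.57 -1.46] 21.14
```

Run:
```python
from push import *
y=.0074; f=F()
while -f[1]<9.3 and y<.0105:
    y+=.0003; bot.move_linear(st(X,y,.1152),speed=.01); f=F()
    print(round(y,4),inst(bot.read_position()).round(4),f.round(2),round(bot.read_clock(),2))
for _ in range(5):
    print(F(10).round(2),inst(bot.read_position()).round(4))
    
print(bot.read_clock(),bot.read_gripper_width())
```

```text
0.0077 [0.001  0.0065 0.115 ] [-0.91 -6.65 -1.47] 21.59
0.008 [0.001  0.0065 0.115 ] [-1.29 -7.5  -1.55] 21.94
0.0083 [0.001  0.0065 0.115 ] [-0.82 -8.18 -1.83] 22.29
0.0086 [0.001  0.0066 0.1151] [-1.71 -9.13 -1.57] 22.64
0.0089 [0.001  0.0066 0.115 ] [-1.42 -9.93 -2.1 ] 22.99
[-1.39 -9.68 -1.97] [0.001  0.0066 0.1151]
[-1.64 -9.81 -2.09] [0.001  0.0066 0.1151]
[-1.1  -9.83 -2.28] [0.001  0.0066 0.1151]
[-1.05 -9.69 -2.11] [0.001  0.0066 0.1151]
[-1.4  -9.72 -2.1 ] [0.001  0.0066 0.1151]
23.825 0.1198816824471197
```

Run:
```python
from fit import *
o=[cv2.resize(bot.camera(n)[v:v+48,u:u+100,::-1],None,fx=6,fy=6,interpolation=cv2.INTER_CUBIC) for n,(u,v) in dict(top=(186,155),scene=(240,160)).items()]
cv2.imwrite("pics/home.png",np.vstack(o))
```

```text
(no output)
```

View pics/home.png

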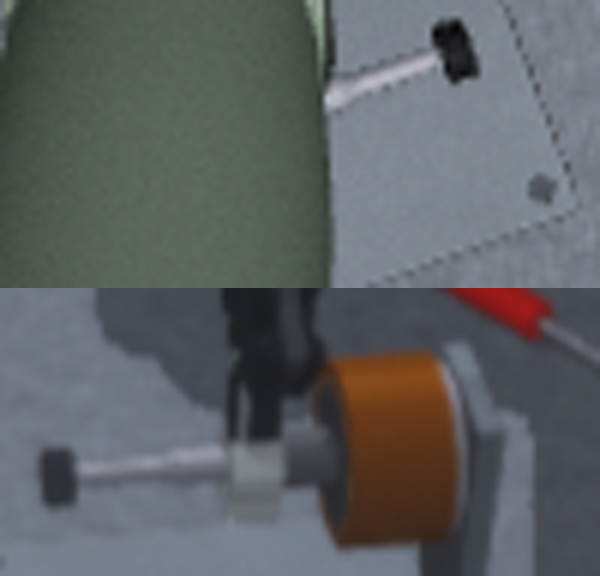

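The scene view shows the roll flush against the disc and the collar upright against the hub. I unload, seat the collar on the spindle and release it.

Run:
```python
from push import *
bot.move_linear(st(X,.0066,.1152),speed=.01); print(F().round(2))
h=bot.move_linear(st(X,.0065,.1122),speed=.01,until_force=3); print(h,inst(bot.read_position()).round(4),F().round(2))
bot.set_gripper(.6)
p=np.array(bot.read_position()); bot.move_linear(p+[0,0,.15],speed=.12)
bot.goto_joints([1.089,.326,-.193,1.052,0,1.437]); bot.wait(.3)
print(bot.read_clock())
from fit import *
o=[cv2.resize(bot.camera(n)[v:v+48,u:u+100,::-1],None,fx=6,fy=6,interpolation=cv2.INTER_CUBIC) for n,(u,v) in dict(top=(186,155),scene=(240,160)).items()]
cv2.imwrite("pics/end.png",np.vstack(o))
```

```text
[-1.28 -5.06 -1.77]
True [0.0007 0.0062 0.1141] [0.45 0.06 0.93]
28.9833
```

View pics/end.png

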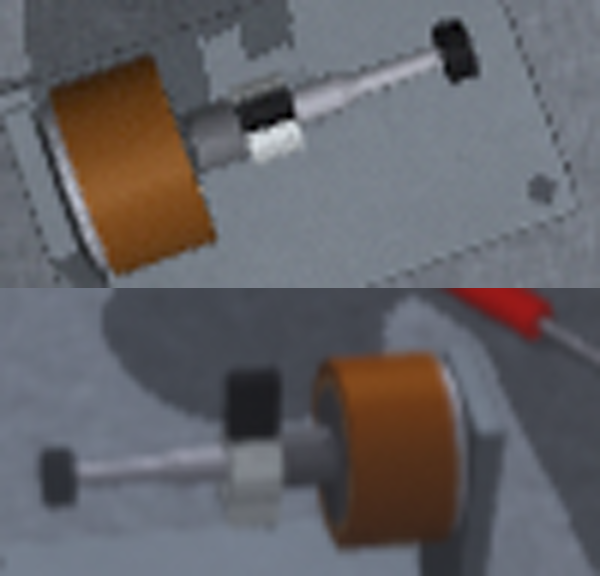

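The collar hangs against the hub with the roll flush to the disc. I check its tilt numerically and hand in if it's small.

Run:
```python
from h import *
from fit import *
im={n:bot.camera(n) for n in C}
for n in C:
    for d in (0,.2,-.2):
        P=box(.006,.012,.016,.05)@R.from_euler("y",d).as_matrix().T+[.0013,.0064,.113]
        e=hullc(n,frame(SX,SY,A,P))
        if d==0: m=blob(im[n],e,11,black)[0]
        print(n,d,e.round(2),"meas",m.round(2))
```

```text
top 0 [229.35 171.66] meas [229.63 172.92]
top 0.2 [228.53 169.41] meas [229.63 172.92]
top -0.2 [230.23 174.08] meas [229.63 172.92]
scene 0 [282.47 179.9 ] meas [281.59 178.7 ]
scene 0.2 [282.91 181.55] meas [281.59 178.7 ]
scene -0.2 [282.01 178.63] meas [281.59 178.7 ]
```

Run:
```python
from fit import *
for i in range(2):
    print([blob(bot.camera(n),s,11,black)[0].round(2) for n,s in dict(top=(229,172),scene=(282,179)).items()]); bot.wait(1)
print(bot.close_job(),bot.read_clock())
```

```text
[array([229.64, 172.9 ]), array([281.59, 178.69])]
[array([229.65, 172.91]), array([281.61, 178.7 ])]
the job is handed in; nothing more can be done
the job is handed in; nothing more can be done
```

The job is handed in, with no verdict returned: the collar hangs still and released against the hub, tilted about 0.1–0.17 rad (limit 0.35), and the roll was bedded home at about 10 N for about a second.

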